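Unbolt the dry box, crack its stuck lid and hold it ajar

TASK

The dry box is bolted shut and its lid is stuck down in its rubber seal. Slide the bolt on the lid all the way back out of its keeper, then pull the lid up by its bar handle until the seal lets go, and finish still holding the lid by that handle, just ajar and steady, with its front edge about 3 cm above the rim, so that room air seeps in without blowing the dried powder about. Do not let the lid fly open (never more than 8 cm at the front), and leave the things standing beside the box where they are.

Things in the scene. Friction and masses are not known exactly. Their poses are not given: they have to be found in the camera images.
- dry_box: white dry box fixed to the worktop, 190 mm deep (x), 260 wide (y), rim 125 mm high; hinged lid of the same outline, underside 127, top 139 mm up, clear window, front 60 mm solid. Origin: centre of its underside. x runs from its front (dial, bolt; roughly towards the robot, turned up to 0.4 rad) to the hinge at its back, y to the left seen from the front, z up
- lid (a joint): lid angle, rad: 0 shut, grows as the front edge rises (18.5 mm per 0.1 rad). Bolt back, the seal resists from 0.5 mm of rise, peaks near 17 N (15 to 20) of pull at the handle when the front edge is 2 to 3 mm up, lets go by 8 mm and springs the lid to 10 mm; beyond, only the lid's weight (3 to 5 N at the handle) pulls it shut; let go, it falls back to rest about 10 mm open
- lid_handle (a point): middle of the steel bar handle on the lid's solid front part, left of the middle (shut: 64 mm in front of the box's centre, 50 mm left, 179 mm above the worktop). Round bar 10 mm thick along the box's y, 78 mm straight between two posts; bar centre 40 mm above the lid's top; moves with the lid
- bolt (a joint): travel of the steel barrel bolt on the lid, m: 0 shot through the keeper (a staple in front of the lid), grows as it slides back along the lid towards the hinge (the box's +x); starts at 0 to 0.005, leaves the keeper at about 0.016, stops at 0.026. Rubs with about 2 N and stays where put. In the keeper, it locks the lid
- bolt_tab (a point): middle of the graspable part of the bolt's upright steel tab, right of the lid's middle (bolt at 0: 78 mm in front of the box's centre, 75 mm right, 168 mm above the worktop). Tab 13 mm along x, 10 mm along y; its top 9 mm above this point; tops of the two bolt guides before and behind it 12 mm below, of the keeper 8 mm below this point; moves with bolt and lid
- lid_hinge (a point): middle of the lid's hinge line: on the box, 90 mm behind its centre, 127 mm above the worktop; the line runs along the box's y
- lid_front_edge (a point): middle of the lower front edge of the lid, 127 mm above the worktop when shut, 2 mm above the rim; moves with the lid
- flask: bystander: stoppered conical flask, 67 mm wide, 126 mm tall, on the worktop to the right of the box; origin at the centre of its base
- petri_dish: bystander: petri dish with its lid, 62 mm wide, 18 mm tall, on the worktop in front of the box, left of its middle; origin at the centre of its base
- timer: bystander: small white laboratory timer, 58 x 62 mm, 20 mm tall, on the worktop to the left of the box; origin at the centre of its base
- small_beaker: bystander: glass beaker, 54 x 60 mm, 71 mm tall, on the worktop to the left of the box; origin at the centre of its base

How it is judged (in metres and radians):
On the way, in this order (a step that is already met when the one before it is completed fails the run):
1. the bolt is drawn back at least 20 mm, out of the keeper, with the lid still shut (under 0.03 rad) (value of joint bolt above 0.02 m and value of joint lid below 0.03 rad), for 0.2 s.
2. the seal has let go: the lid is past 0.075 rad, pulled by the fingers (value of joint lid above 0.075 rad and contact force between the fingers and lid above 1 N), for 0.1 s.
At the end, for the whole second after the job is handed in: the fingers hold the lid at its bar handle (contact over 1 N, tool centre within 60 mm of the handle's middle), the lid is still (under 0.06 rad/s) between 0.095 and 0.25 rad, that is with its front edge 18 to 45 mm above where it was shut, and the bolt is still drawn back (over 18 mm) (value of joint lid between 0.095 and 0.25 rad and velocity of joint lid between -0.06 and 0.06 rad/s and value of joint bolt above 0.018 m and contact force between the fingers and lid above 1 N and distance between the grasp point and lid_handle below 0.06 m); the arm keeps its last pose, push and grip.
It fails at once if the lid flies open: front edge more than 80 mm up (0.447 rad) (value of joint lid above 0.447 rad).
It fails at once if a thing beside the box is pushed more than 20 mm from its place (distance of any of flask, petri_dish, timer, small_beaker from where it was at the start of the episode above 0.02 m).
It also fails if it takes over 48 s, if anything falls off the work surface, if the arm or the gripper's body presses on something with over 40 N, if the wrist force passes 120 N, or if a joint passes its speed limit or range.

ROBOT

A 7-joint arm with a two-finger parallel gripper is mounted at the origin on a cart in front of the work surface, level with it; the furniture and walls round the work are solid. World frame = base frame: x ahead of the robot, y to its left, z up, the work surface at z = 0. Lengths are in m, angles in degrees, forces in N, time in s.
With the tool pointing down it reaches from about 0.425 to 0.875 m from the base axis. Payload 4.7 kg.
Tool frame: the origin (TCP) lies between the finger pads, 19 mm behind the fingertips; this is the grasp point; z points along the fingers, y is the line along which they close (so a half turn about z gives the same grasp; the last joint's range is limited). The gripper opens to 87 mm and grips with 3 to 60 N. Pads are 19 mm wide; open, the fingers measure 117 mm over their backs; the gripper's body (75 mm by 190 mm) begins 51 mm behind the grasp point.
Start: joints at [70.537, 18.392, -4.016, 83.108, 1.295, 78.541, -3.26], TCP at [0.225, -0.61, 0.241] pointing down, gripper open.
Joint ranges: [-163.93, 163.93], [-17.29, 119.83], [-79.2, 71.16], [3.27, 140.29], [-89.18, 269.18], [5.43, 117.66], [-154.24, 154.24]. Speed limits (degrees/s): [147.25, 147.25, 180, 180, 180, 180, 180].

INTERFACE

Orientations are given as [roll, pitch, yaw] about the fixed x, y, z axes, in that order (R = Rz(yaw) Ry(pitch) Rx(roll)).
In Python, from cell import sensors, vision, workorder gives the robot as it stands.
- The arm moves only by the tool drive_tool, never from a script. Its argument "moves" is a list of rows, each an object of numbers: "x", "y", "z": the shift along the tool's x, y, z in mm; "rx", "ry", "rz": the turn, a rotation vector about the tool's x, y, z in rad; "fingers": the closure, from -1 (fully open) to 1 (shut). In form: [{"x": .., "y": .., "z": .., "rx": .., "ry": .., "rz": .., "fingers": ..}, ...]. A call has 1 to 20 rows; each row is the pose to reach, as a shift and turn from the pose commanded when the call began, along the tool's axes at that moment; what a row does not reach only later rows make up. A row lasts 1/8 s, in which the tool goes at most 62.5 mm and 10.7 degrees, less where a joint would pass 70% of its speed; a pose out of reach is approached as far as the arm can. A call with a gripper value outside its range is refused whole. The fingers move at their own pace and stop on an object; "force" is the grip in N (left out, the last holds). Time passes only in rows, so rows that repeat a pose let the fingers close. It gives the time, the measured TCP pose, the force, the opening and the grip force at its end, in the units of the state.
- sensors.get_obs(): the state, without advancing time (a new reading comes with each control period).
- vision.read_camera(name): name is "scene" or "top" or "wrist"; returns a dict with "image" (384x512x3 uint8, red, green, blue), "fx", "fy", "cx", "cy" (pixels), "k1" (the pictures are not rectified: a ray, as slopes to the right and down, at radius r is drawn at 1 + k1 r^2 times it, then the intrinsics apply), "R" (3x3) and "t" (3): a world point X has camera coordinates R X + t. Camera axes: x right, y down, z forward; pixel columns grow to the right and rows downward; lengths in m; the calibration is good to about 2 mm. A picture is of the moment at which its call begins. There is no depth.
- workorder.sign_off(): hands the job in; it is judged then, once.
The state is a dict: "time_s": time; "qpos": joint angles; "joint_velocities": joint speeds; "effort": joint torques, N m; "tool_pos": TCP position; "tool_rot": TCP orientation; "force": force on the tool from outside, world axes, zero at the start; "wrist_torque": the same for the moment, N m; "grip_width": finger opening in m; "grasp_force": force on a finger pad.
Only numpy, scipy, OpenCV 4.12 (cv2) and the standard library are available. Lean on these libraries where they do the work, as an engineer would, in place of code of your own. Each camera call takes 0.05 s, during which the arm holds its last target. There are 200 camera calls.

## Working session

There is one attempt and no reset: what is moved stays moved. The work goes in short steps, Python scripts to look and compute and a tool call to move; the robot and the scene stay as the last step left them, time stands still between calls to the robot, and variables do not carry over. Pictures are saved under pics/ and viewed, at most 10 in all, crops included, and the job is handed in when it is done.

Besides the shell and the picture viewer there is one more tool, called as a command line: name --argument value ..., lists and objects as JSON in quotes. drive_tool: Moves the arm, as the interface text tells. Its arguments: {"type":"object","properties":{"moves":{"type":"array"},"force":{"type":"number"}},"required":["moves"]}

```bash
ls; mkdir -p pics
python3 - <<'E'
from cell import sensors, vision
import cv2
o=sensors.get_obs(); print(o)
for n in("scene","top"):
    c=vision.read_camera(n); cv2.imwrite(f"pics/{n}0.png",c["image"][:,:,::-1]); print(n,{k:c[k] for k in c if k!="image"})
E
```

```text
pics
{'time_s': 0.0, 'qpos': array([70.53636077, 18.43937109, -4.01535058, 83.17642055,  1.29498391,
       78.54115681, -3.26061803]), 'joint_velocities': array([ 0.00485577, -0.00611835,  0.01676397, -0.00884298,  0.12791808,
       -0.07037451, -0.06053669]), 'effort': array([-1.70156400e-04, -4.91291785e+01, -4.04079678e-01, -3.12535036e+01,
       -6.39421446e-02,  4.36438539e-02,  1.85059243e-04]), 'tool_pos': array([ 0.2249719 , -0.60925764,  0.24014463]), 'tool_rot': array([-1.79888297e+02,  5.90205207e-03,  2.02726354e+01]), 'force': array([-0.33547479, -0.4560937 ,  0.71819666]), 'wrist_torque': array([0.02736601, 0.01409012, 0.03273963]), 'grasp_force': 0.0, 'grip_width': 0.0869873649581735}
scene {'fx': 393.79666030170387, 'fy': 393.79666030170387, 'cx': 254.92694512863275, 'cy': 190.31283386037535, 'k1': -0.1126415846888916, 'R': array([[-0.58234781, -0.81286471,  0.01104478],
       [-0.53347829,  0.37186928, -0.75968029],
       [ 0.61341009, -0.44829031, -0.65020294]]), 't': array([0.37963037, 0.343026  , 0.68240271])}
top {'fx': 390.01127230877364, 'fy': 390.01127230877364, 'cx': 246.98893561387192, 'cy': 194.9215843802735, 'k1': 0.039770860937686836, 'R': array([[-0.00844869, -0.99994722,  0.00584592],
       [-0.9884465 ,  0.00746649, -0.15138615],
       [ 0.15133451, -0.00705739, -0.98845741]]), 't': array([0.10831495, 0.54476073, 0.89151433])}
```

View pics/scene0.png

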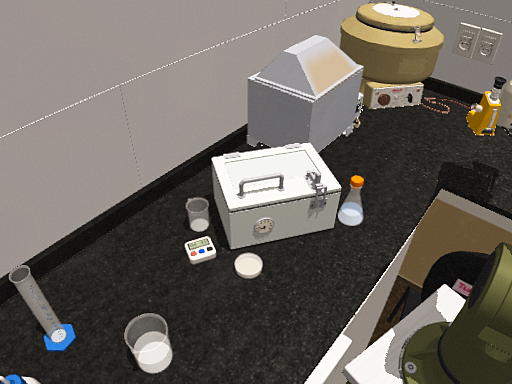

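View pics/top0.png

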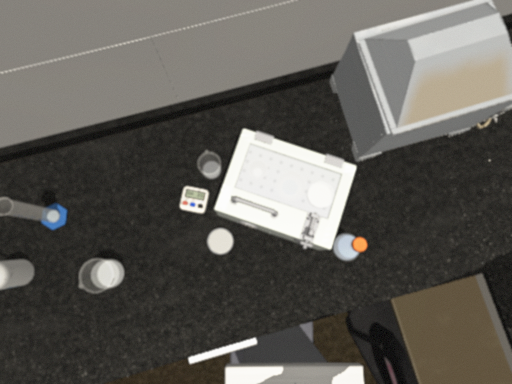

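The scene view shows the box with the handle at (261,184) and the bolt at (316,185). In the top view the lid corners are near (247,130), (355,166), (331,248) and (216,208), the handle near (255,206) and the bolt near (311,228).

```bash
cat > h.py <<'E'
import numpy as np, cv2
from cell import sensors, vision
def K(c): return np.array([[c["fx"],0,c["cx"]],[0,c["fy"],c["cy"]],[0,0,1]]), np.array([c["k1"],0,0,0,0.])
def ray(c,uv):
    k,d=K(c); p=cv2.undistortPoints(np.array([[uv]],float),k,d)[0,0]
    return -c["R"].T@c["t"], c["R"].T@np.array([p[0],p[1],1])
def onz(c,uv,z):
    o,d=ray(c,uv); return o+d*(z-o[2])/d[2]
def proj(c,X):
    k,d=K(c); return cv2.projectPoints(np.array(X,float).reshape(-1,1,3),cv2.Rodrigues(c["R"])[0],c["t"],k,d)[0].reshape(-1,2)
def tri(l):
    A=0;b=0
    for c,uv in l:
        o,d=ray(c,uv); d/=np.linalg.norm(d); P=np.eye(3)-np.outer(d,d); A=A+P; b=b+P@o
    return np.linalg.solve(A,b)
def box2w(c0,yaw,p):
    R=np.array([[np.cos(yaw),-np.sin(yaw),0],[np.sin(yaw),np.cos(yaw),0],[0,0,1]])
    return (R@np.array(p,float).reshape(-1,3).T).T+np.array([c0[0],c0[1],0])
E
python3 - <<'E'
from h import *
c=vision.read_camera("top"); s=vision.read_camera("scene")
im=c["image"]; m=(im.min(2)>150).astype(np.uint8)
m=cv2.morphologyEx(m,cv2.MORPH_CLOSE,np.ones((7,7)))
n,l,st,ce=cv2.connectedComponentsWithStats(m); i=l[180,240] or l[150,250]
print(st[i])
ct=max(cv2.findContours((l==i).astype(np.uint8),0,1)[0],key=cv2.contourArea)
W=np.array([onz(c,p[0],0.139)[:2] for p in ct])
r=cv2.minAreaRect((W*1000).astype(np.float32)); print(r)
print(cv2.boxPoints(r))
for p in [(247,130),(355,166),(331,248),(216,208)]: print(onz(c,p,.139))
a=cv2.resize(im[120:260,190:380,::-1],None,fx=4,fy=4,interpolation=2); cv2.imwrite("pics/topc.png",a)
b=cv2.resize(s["image"][130:260,180:370,::-1],None,fx=4,fy=4,interpolation=2); cv2.imwrite("pics/scc.png",b)
E
```

```text
[  203   129   155   131 11445]
((541.1595458984375, 20.739837646484375), (362.96734619140625, 206.86964416503906), 70.67030334472656)
[[ 383.48364  -116.276215]
 [ 578.69196  -184.7508  ]
 [ 698.83545   157.75589 ]
 [ 503.62714   226.23047 ]]
[0.67452887 0.10340986 0.139     ]
[ 0.59202548 -0.12903673  0.139     ]
[ 0.41701034 -0.07009077  0.139     ]
[0.50301219 0.17073966 0.139     ]
```

View pics/topc.png

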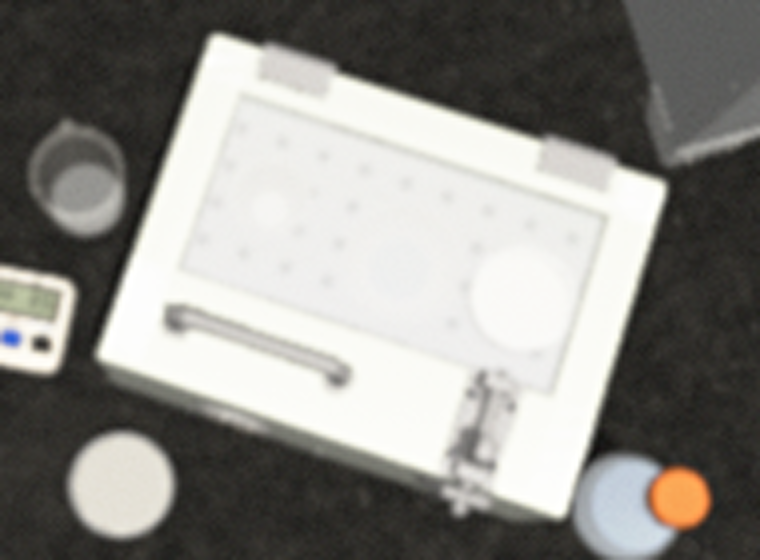

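View pics/scc.png

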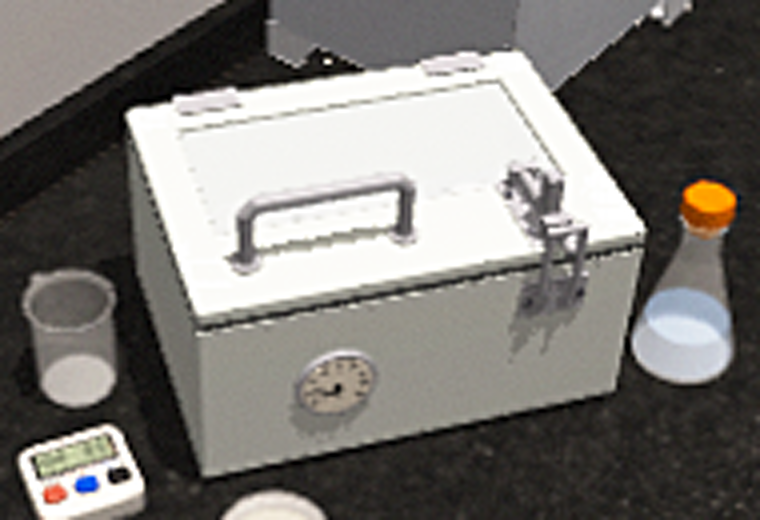

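Crop views show the lid corners sharply: top crop (210,33), (667,185), (563,519), (96,357), scene crop (127,112), (520,52), (646,232), (197,318).

Run:
```python
from h import *
from scipy.optimize import least_squares
c=vision.read_camera("top"); s=vision.read_camera("scene")
M=np.array([[95,130,139],[95,-130,139],[-95,-130,139],[-95,130,139]])/1000.
T=np.array([(210,33),(667,185),(563,519),(96,357)])/4.+[190,120]-.4
S=np.array([(127,110),(520,52),(646,232),(197,318)])/4.+[180,130]-.4
for use in("t","s","ts"):
    def f(p):
        X=box2w(p[:2],p[2],M); r=[]
        if "t" in use: r.append((proj(c,X)-T).ravel())
        if "s" in use: r.append((proj(s,X)-S).ravel())
        return np.concatenate(r)
    q=least_squares(f,[.54,.02,-.34],loss="soft_l1"); print(use,q.x.round(4),q.fun.round(1))
p=q.x
h=box2w(p[:2],p[2],[[-.064,.05,.179],[-.078,-.075,.168],[-.064,.089,.179],[-.064,.011,.179],[-.078,-.075,.177]]); print(h.round(4))
# compare: handle ends & tab observed in crops
print("top crop",((proj(c,h)+.4-[190,120])*4).round(0).tolist()); print("scene crop",((proj(s,h)+.4-[180,130])*4).round(0).tolist())
print("TCP wrist yaw", np.degrees(p[2]))
for n,uv,z in [("flask",(190+680/4,120+497/4),.12)]: print(n,onz(c,uv,z))
```

```text
t [ 0.5468  0.0223 -0.34  ] [ 0.4 -0.1 -0.  -0.3 -0.   0.1 -0.3  0.3]
s [ 0.5439  0.0258 -0.3404] [-0.8  0.2  0.4 -0.8  1.1  0.  -0.5 -0.1]
ts [ 0.5464  0.0232 -0.34  ] [ 0.   0.1 -0.4 -0.1 -0.4  0.4 -0.8  0.5 -0.4 -0.6  0.5 -1.6  1.2 -1.
 -0.  -1.2]
[[ 0.5027  0.0917  0.179 ]
 [ 0.4478 -0.0215  0.168 ]
 [ 0.5157  0.1285  0.179 ]
 [ 0.4897  0.0549  0.179 ]
 [ 0.4478 -0.0215  0.177 ]]
top crop [[256.0, 344.0], [480.0, 452.0], [183.0, 319.0], [329.0, 369.0], [483.0, 451.0]]
scene crop [[328.0, 192.0], [554.0, 185.0], [257.0, 204.0], [398.0, 180.0], [556.0, 172.0]]
TCP wrist yaw -19.47891710846683
flask [ 0.42489027 -0.13649552  0.12      ]
```

```bash
cat >> h.py <<'E'
from scipy.spatial.transform import Rotation as Ro
def go(*tg):
    """tg: (xyz, rpy) world targets -> tool shift mm and rotvec"""
    o=sensors.get_obs(); R=Ro.from_euler("xyz",o["tool_rot"],degrees=True)
    for p,a in tg:
        print("shift",(1000*R.inv().apply(np.array(p)-o["tool_pos"])).round(1),"rot",(R.inv()*Ro.from_euler("xyz",a,degrees=True)).as_rotvec().round(3))
E
python3 - <<'E'
from h import *
go(((.45,-.25,.28),(180,0,90)),((.448,-.0215,.26),(180,0,160.5)))
E
```

```text
shift [ 335.6 -259.4  -39. ] rot [-1.000e-03 -0.000e+00 -1.217e+00]
shift [ 412.9 -474.4  -18.8] rot [-0.000e+00 -1.000e-03 -2.447e+00]
```

drive_tool --moves '[{"x": 20, "y": -15, "z": -20, "rz": -0.1}, {"x": 65, "y": -50, "z": -39, "rz": -0.25}, {"x": 110, "y": -85, "z": -39, "rz": -0.4}, {"x": 155, "y": -120, "z": -39, "rz": -0.55}, {"x": 200, "y": -155, "z": -39, "rz": -0.72}, {"x": 245, "y": -190, "z": -39, "rz": -0.88}, {"x": 290, "y": -225, "z": -39, "rz": -1.05}, {"x": 335, "y": -260, "z": -39, "rz": -1.22}, {"x": 350, "y": -295, "z": -39, "rz": -1.38}, {"x": 362, "y": -330, "z": -37, "rz": -1.54}, {"x": 374, "y": -365, "z": -34, "rz": -1.72}, {"x": 386, "y": -400, "z": -30, "rz": -1.9}, {"x": 398, "y": -435, "z": -26, "rz": -2.08}, {"x": 406, "y": -458, "z": -22, "rz": -2.26}, {"x": 413, "y": -474, "z": -19, "rz": -2.447}, {"x": 413, "y": -474, "z": -19, "rz": -2.447}, {"x": 413, "y": -474, "z": -19, "rz": -2.447}]'

```text
invalid input at $.moves[0]: expected keys x, y, z, rx, ry, rz, fingers
```

Run:
```python
from h import *
print(sensors.get_obs()["qpos"].round(0))
w=vision.read_camera("wrist"); print({k:w[k] for k in w if k!="image"})
h=box2w((.5464,.0232),-.34,[[-.078,-.075,.177],[-.0735,-.075,.177],[-.064,.011,.179],[-.095,-.130,.139],[-.095,0,.139]]); print(proj(w,h).round(0).tolist())
cv2.imwrite("pics/w1.png",w["image"][:,:,::-1])
go(((.448,-.0215,.26),(180,0,160.5)))
```

```text
[71. 18. -4. 83.  1. 79. -3.]
{'fx': 283.4613698487049, 'fy': 283.4613698487049, 'cx': 254.21897922937623, 'cy': 190.39458186273708, 'k1': -0.03293302001433237, 'R': array([[ 0.34581403, -0.93830158, -0.00167388],
       [-0.89843175, -0.33163333,  0.28781892],
       [-0.27061606, -0.09802795, -0.95768339]]), 't': array([-0.64880358, -0.03454554,  0.39132205])}
[[450.0, 346.0], [479.0, 373.0], [2710.0, 2230.0], [-204.0, -165.0], [176.0, 129.0]]
shift [ 412.8 -474.5  -18.8] rot [-0.    -0.    -2.447]
```

View pics/w1.png

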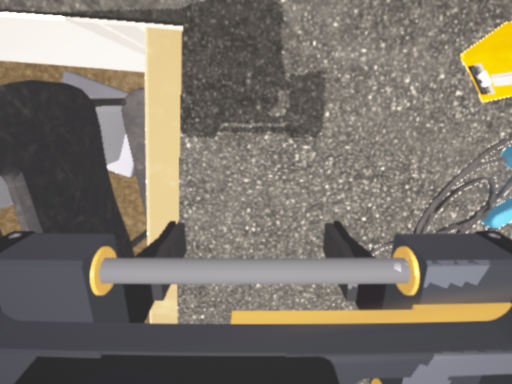

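The move was refused because every key is needed, so the arm has not moved; the wrist picture shows only bare worktop and the fingers at the start pose. I'll resend it with full rows and the fingers partly closed.

drive_tool --moves '[{"x": 20, "y": -15, "z": -20, "rx": 0, "ry": 0, "rz": -0.1, "fingers": -1}, {"x": 65, "y": -50, "z": -39, "rx": 0, "ry": 0, "rz": -0.25, "fingers": -1}, {"x": 110, "y": -85, "z": -39, "rx": 0, "ry": 0, "rz": -0.4, "fingers": -1}, {"x": 155, "y": -120, "z": -39, "rx": 0, "ry": 0, "rz": -0.55, "fingers": -1}, {"x": 200, "y": -155, "z": -39, "rx": 0, "ry": 0, "rz": -0.72, "fingers": -1}, {"x": 245, "y": -190, "z": -39, "rx": 0, "ry": 0, "rz": -0.88, "fingers": -1}, {"x": 290, "y": -225, "z": -39, "rx": 0, "ry": 0, "rz": -1.05, "fingers": -1}, {"x": 335, "y": -260, "z": -39, "rx": 0, "ry": 0, "rz": -1.22, "fingers": -1}, {"x": 350, "y": -295, "z": -39, "rx": 0, "ry": 0, "rz": -1.38, "fingers": -1}, {"x": 362, "y": -330, "z": -37, "rx": 0, "ry": 0, "rz": -1.54, "fingers": -1}, {"x": 374, "y": -365, "z": -34, "rx": 0, "ry": 0, "rz": -1.72, "fingers": -1}, {"x": 386, "y": -400, "z": -30, "rx": 0, "ry": 0, "rz": -1.9, "fingers": -1}, {"x": 398, "y": -435, "z": -26, "rx": 0, "ry": 0, "rz": -2.08, "fingers": -1}, {"x": 406, "y": -458, "z": -22, "rx": 0, "ry": 0, "rz": -2.26, "fingers": -1}, {"x": 413, "y": -474, "z": -19, "rx": 0, "ry": 0, "rz": -2.447, "fingers": -1}, {"x": 413, "y": -474, "z": -19, "rx": 0, "ry": 0, "rz": -2.447, "fingers": -1}, {"x": 413, "y": -474, "z": -19, "rx": 0, "ry": 0, "rz": -2.447, "fingers": -1}]'

```text
time_s: 2.48
tool_pos: [0.4484, -0.0229, 0.2604]
tool_rot: [-180.0, 0.0, 160.3]
force: [0.2, -0.7, 0.7]
grip_width: 0.0867
grasp_force: 0.0
```

Run:
```python
from h import *
print(sensors.get_obs()["qpos"].round(0))
w=vision.read_camera("wrist")
h=box2w((.5464,.0232),-.34,[[-.078,-.075,.177],[-.0735,-.075,.177],[-.064,.011,.179],[-.095,-.130,.139],[-.095,0,.139]]); print(proj(w,h).round(0).tolist())
cv2.imwrite("pics/w2.png",w["image"][:,:,::-1])
go(((.448,-.0215,.26),(180,0,160.5)))
```

```text
[ 39.  -7. -36. 107.  -4.  78.  74.]
[[255.0, 203.0], [255.0, 208.0], [356.0, 218.0], [197.0, 173.0], [333.0, 172.0]]
shift [0.9 1.4 0.4] rot [-0.     0.    -0.004]
```

View pics/w2.png

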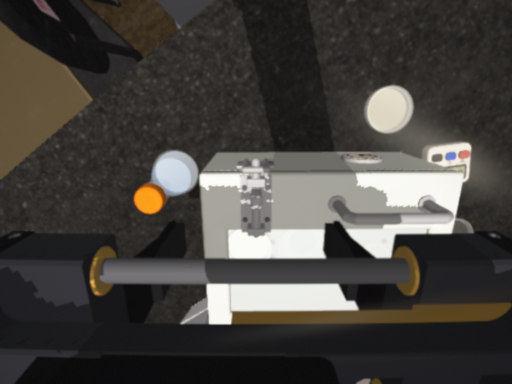

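The wrist view shows the bolt centred at (257,200), where (255,203) was predicted, with the flask clear to its left and the handle at (395,215). I'll lower onto the tab and grip it.

drive_tool --moves '[{"x": -1.5, "y": 2, "z": 20, "rx": 0, "ry": 0, "rz": -0.004, "fingers": 0}, {"x": -1.5, "y": 2, "z": 45, "rx": 0, "ry": 0, "rz": -0.004, "fingers": 0}, {"x": -1.5, "y": 2, "z": 65, "rx": 0, "ry": 0, "rz": -0.004, "fingers": 0}, {"x": -1.5, "y": 2, "z": 75, "rx": 0, "ry": 0, "rz": -0.004, "fingers": 0}, {"x": -1.5, "y": 2, "z": 80, "rx": 0, "ry": 0, "rz": -0.004, "fingers": 0}, {"x": -1.5, "y": 2, "z": 80, "rx": 0, "ry": 0, "rz": -0.004, "fingers": 0}, {"x": -1.5, "y": 2, "z": 80, "rx": 0, "ry": 0, "rz": -0.004, "fingers": 1}, {"x": -1.5, "y": 2, "z": 80, "rx": 0, "ry": 0, "rz": -0.004, "fingers": 1}, {"x": -1.5, "y": 2, "z": 80, "rx": 0, "ry": 0, "rz": -0.004, "fingers": 1}, {"x": -1.5, "y": 2, "z": 80, "rx": 0, "ry": 0, "rz": -0.004, "fingers": 1}]' --force 12

```text
time_s: 3.78
tool_pos: [0.4503, -0.0212, 0.1803]
tool_rot: [-179.9, 0.0, 160.7]
force: [-3.9, -9.6, 2.1]
grip_width: 0.0115
grasp_force: 5.2
```

drive_tool --moves '[{"x": 0, "y": -1, "z": 0, "rx": 0, "ry": 0, "rz": 0, "fingers": 1}, {"x": 0, "y": -1.5, "z": 0, "rx": 0, "ry": 0, "rz": 0, "fingers": 1}, {"x": 0, "y": -1.5, "z": 0, "rx": 0, "ry": 0, "rz": 0, "fingers": 1}]'

```text
time_s: 4.15
tool_pos: [0.45, -0.0221, 0.1803]
tool_rot: [-180.0, 0.0, 160.7]
force: [-0.6, -1.1, 1.9]
grip_width: 0.0101
grasp_force: 12.0
```

drive_tool --moves '[{"x": -3, "y": 0, "z": 0, "rx": 0, "ry": 0, "rz": 0, "fingers": 1}, {"x": -6, "y": 0, "z": 0, "rx": 0, "ry": 0, "rz": 0, "fingers": 1}, {"x": -9, "y": 0, "z": 0, "rx": 0, "ry": 0, "rz": 0, "fingers": 1}, {"x": -12, "y": 0, "z": 0, "rx": 0, "ry": 0, "rz": 0, "fingers": 1}, {"x": -15, "y": 0, "z": 0, "rx": 0, "ry": 0, "rz": 0, "fingers": 1}, {"x": -18, "y": 0, "z": 0, "rx": 0, "ry": 0, "rz": 0, "fingers": 1}, {"x": -21, "y": 0, "z": 0, "rx": 0, "ry": 0, "rz": 0, "fingers": 1}, {"x": -23, "y": 0, "z": 0, "rx": 0, "ry": 0, "rz": 0, "fingers": 1}, {"x": -23, "y": 0, "z": 0, "rx": 0, "ry": 0, "rz": 0, "fingers": 1}]'

```text
time_s: 5.28
tool_pos: [0.4721, -0.0299, 0.1803]
tool_rot: [-180.0, 0.0, 160.7]
force: [-2.6, -1.9, 4.1]
grip_width: 0.01
grasp_force: 12.0
```

Moved 23 mm with no hard stop yet, so I'll go on until it touches the stop.

drive_tool --moves '[{"x": -1, "y": 0, "z": 0, "rx": 0, "ry": 0, "rz": 0, "fingers": 1}, {"x": -2, "y": 0, "z": 0, "rx": 0, "ry": 0, "rz": 0, "fingers": 1}, {"x": -3, "y": 0, "z": 0, "rx": 0, "ry": 0, "rz": 0, "fingers": 1}, {"x": -3, "y": 0, "z": 0, "rx": 0, "ry": 0, "rz": 0, "fingers": 1}, {"x": -3, "y": 0, "z": 0, "rx": 0, "ry": 0, "rz": 0, "fingers": 1}]'

```text
time_s: 5.9
tool_pos: [0.4745, -0.0308, 0.1803]
tool_rot: [-180.0, 0.0, 160.7]
force: [-4.0, -1.7, 5.3]
grip_width: 0.0095
grasp_force: 12.0
```

drive_tool --moves '[{"x": 0, "y": 0, "z": 0, "rx": 0, "ry": 0, "rz": 0, "fingers": 0}, {"x": 0, "y": 0, "z": 0, "rx": 0, "ry": 0, "rz": 0, "fingers": 0}, {"x": 0, "y": 0, "z": 0, "rx": 0, "ry": 0, "rz": 0, "fingers": 0}, {"x": 0, "y": 0, "z": -20, "rx": 0, "ry": 0, "rz": 0, "fingers": 0}, {"x": 0, "y": 0, "z": -45, "rx": 0, "ry": 0, "rz": 0, "fingers": 0}, {"x": 0, "y": 0, "z": -75, "rx": 0, "ry": 0, "rz": 0, "fingers": 0}, {"x": 0, "y": 0, "z": -80, "rx": 0, "ry": 0, "rz": 0, "fingers": 0}, {"x": 0, "y": 0, "z": -80, "rx": 0, "ry": 0, "rz": 0, "fingers": 0}]'

```text
time_s: 6.9
tool_pos: [0.4744, -0.0305, 0.2598]
tool_rot: [-180.0, -0.0, 160.7]
force: [0.2, 0.1, -0.1]
grip_width: 0.0437
grasp_force: 0.0
```

Run:
```python
from h import *
w=vision.read_camera("wrist")
h=box2w((.5464,.0232),-.34,[[-.078,-.075,.177],[-.052,-.075,.177],[-.064,.011,.179],[-.064,.05,.179],[-.064,.089,.179]]); print(((proj(w,h)-[180,130])*3).round(0).tolist())
cv2.imwrite("pics/w3.png",cv2.resize(w["image"][130:290,210:460,::-1],None,fx=3,fy=3,interpolation=2))
print(((proj(w,h)-[210,130])*3).round(0).tolist())
hp=box2w((.5464,.0232),-.34,[-.064,.05,.179])[0]; print(hp)
go((hp+[0,0,.07],(180,0,70.5)),(hp,(180,0,70.5)))
```

```text
[[220.0, 124.0], [220.0, 215.0], [533.0, 176.0], [672.0, 177.0], [809.0, 177.0]]
[[130.0, 124.0], [130.0, 215.0], [443.0, 176.0], [582.0, 177.0], [719.0, 177.0]]
[0.50273806 0.09168091 0.179     ]
shift [ 13.3 124.9  10.2] rot [-1.000e-03 -1.000e-03  1.574e+00]
shift [ 13.2 124.9  80.2] rot [-1.000e-03 -1.000e-03  1.574e+00]
```

View pics/w3.png

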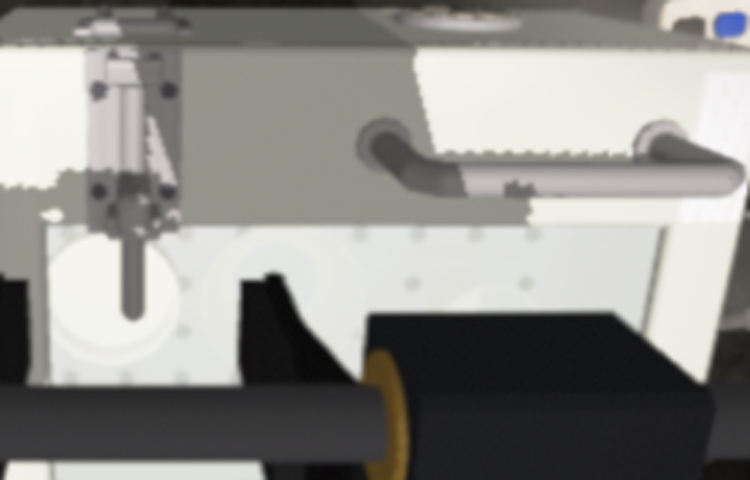

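The crop shows the bolt rod drawn back, its tab near (130,200) as predicted, and the front end clear of the keeper. The bar is centred near (578,179), predicted (582,177). Next I move over the handle.

drive_tool --moves '[{"x": 1, "y": 12, "z": 0, "rx": 0, "ry": 0, "rz": 0.15, "fingers": -0.3}, {"x": 3, "y": 26, "z": 0, "rx": 0, "ry": 0, "rz": 0.32, "fingers": -0.3}, {"x": 4, "y": 40, "z": 0, "rx": 0, "ry": 0, "rz": 0.5, "fingers": -0.3}, {"x": 6, "y": 54, "z": 0, "rx": 0, "ry": 0, "rz": 0.68, "fingers": -0.3}, {"x": 7, "y": 68, "z": 0, "rx": 0, "ry": 0, "rz": 0.86, "fingers": -0.3}, {"x": 9, "y": 82, "z": 0, "rx": 0, "ry": 0, "rz": 1.04, "fingers": -0.3}, {"x": 10, "y": 96, "z": 0, "rx": 0, "ry": 0, "rz": 1.22, "fingers": -0.3}, {"x": 12, "y": 112, "z": 0, "rx": 0, "ry": 0, "rz": 1.4, "fingers": -0.3}, {"x": 13, "y": 125, "z": 0, "rx": 0, "ry": 0, "rz": 1.574, "fingers": -0.3}, {"x": 13, "y": 125, "z": 10, "rx": 0, "ry": 0, "rz": 1.574, "fingers": -0.3}, {"x": 13, "y": 125, "z": 35, "rx": 0, "ry": 0, "rz": 1.574, "fingers": -0.3}, {"x": 13, "y": 125, "z": 60, "rx": 0, "ry": 0, "rz": 1.574, "fingers": -0.3}, {"x": 13, "y": 125, "z": 76, "rx": 0, "ry": 0, "rz": 1.574, "fingers": -0.3}, {"x": 13, "y": 125, "z": 81, "rx": 0, "ry": 0, "rz": 1.574, "fingers": -0.3}, {"x": 13, "y": 125, "z": 81, "rx": 0, "ry": 0, "rz": 1.574, "fingers": -0.3}]'

```text
time_s: 8.82
tool_pos: [0.5036, 0.0915, 0.1792]
tool_rot: [-180.0, 0.0, 70.6]
force: [-0.3, 0.3, -0.5]
grip_width: 0.0564
grasp_force: 0.0
```

drive_tool --moves '[{"x": 0, "y": 0, "z": 0, "rx": 0, "ry": 0, "rz": 0, "fingers": 1}, {"x": 0, "y": 0, "z": 0, "rx": 0, "ry": 0, "rz": 0, "fingers": 1}, {"x": 0, "y": 0, "z": 0, "rx": 0, "ry": 0, "rz": 0, "fingers": 1}, {"x": 0, "y": 0, "z": 0, "rx": 0, "ry": 0, "rz": 0, "fingers": 1}, {"x": 0, "y": 0, "z": 0, "rx": 0, "ry": 0, "rz": 0, "fingers": 1}]' --force 15

```text
time_s: 9.45
tool_pos: [0.5036, 0.0916, 0.1793]
tool_rot: [180.0, 0.0, 70.5]
force: [-1.2, -0.1, -0.4]
grip_width: 0.0145
grasp_force: 0.0
```

drive_tool --moves '[{"x": 0, "y": 0, "z": 0, "rx": 0, "ry": 0, "rz": 0, "fingers": 1}, {"x": 0, "y": 0, "z": 0, "rx": 0, "ry": 0, "rz": 0, "fingers": 1}, {"x": 0, "y": 0, "z": 0, "rx": 0, "ry": 0, "rz": 0, "fingers": 1}, {"x": 0, "y": 0, "z": 0, "rx": 0, "ry": 0, "rz": 0, "fingers": 1}]' --force 45

```text
time_s: 9.95
tool_pos: [0.5039, 0.0915, 0.1793]
tool_rot: [180.0, -0.0, 70.5]
force: [3.4, -0.7, -0.1]
grip_width: 0.0084
grasp_force: 45.0
```

drive_tool --moves '[{"x": 0, "y": 0.5, "z": -1.5, "rx": 0.01, "ry": 0, "rz": 0, "fingers": 1}, {"x": 0, "y": 1.1, "z": -3.1, "rx": 0.02, "ry": 0, "rz": 0, "fingers": 1}, {"x": 0, "y": 1.6, "z": -4.6, "rx": 0.03, "ry": 0, "rz": 0, "fingers": 1}, {"x": 0, "y": 2.2, "z": -6.1, "rx": 0.04, "ry": 0, "rz": 0, "fingers": 1}, {"x": 0, "y": 2.8, "z": -7.6, "rx": 0.05, "ry": 0, "rz": 0, "fingers": 1}, {"x": 0, "y": 3.4, "z": -9.1, "rx": 0.06, "ry": 0, "rz": 0, "fingers": 1}, {"x": 0, "y": 4.0, "z": -10.6, "rx": 0.07, "ry": 0, "rz": 0, "fingers": 1}, {"x": 0, "y": 4.0, "z": -10.6, "rx": 0.07, "ry": 0, "rz": 0, "fingers": 1}]'

```text
time_s: 10.95
tool_pos: [0.5075, 0.0902, 0.1895]
tool_rot: [-176.0, -0.0, 70.5]
force: [4.0, -1.0, -5.1]
grip_width: 0.0086
grasp_force: 45.0
```

The load is down to about the lid's weight, so the seal has let go. I'll go on to 0.16 rad.

drive_tool --moves '[{"x": 0, "y": 0.6, "z": -1.5, "rx": 0.01, "ry": 0, "rz": 0, "fingers": 1}, {"x": 0, "y": 1.2, "z": -3.0, "rx": 0.02, "ry": 0, "rz": 0, "fingers": 1}, {"x": 0, "y": 1.9, "z": -4.5, "rx": 0.03, "ry": 0, "rz": 0, "fingers": 1}, {"x": 0, "y": 2.5, "z": -6.0, "rx": 0.04, "ry": 0, "rz": 0, "fingers": 1}, {"x": 0, "y": 3.2, "z": -7.5, "rx": 0.05, "ry": 0, "rz": 0, "fingers": 1}, {"x": 0, "y": 3.9, "z": -9.0, "rx": 0.06, "ry": 0, "rz": 0, "fingers": 1}, {"x": 0, "y": 4.6, "z": -10.4, "rx": 0.07, "ry": 0, "rz": 0, "fingers": 1}, {"x": 0, "y": 5.4, "z": -11.8, "rx": 0.08, "ry": 0, "rz": 0, "fingers": 1}, {"x": 0, "y": 6.2, "z": -13.2, "rx": 0.09, "ry": 0, "rz": 0, "fingers": 1}, {"x": 0, "y": 6.2, "z": -13.2, "rx": 0.09, "ry": 0, "rz": 0, "fingers": 1}, {"x": 0, "y": 6.2, "z": -13.2, "rx": 0.09, "ry": 0, "rz": 0, "fingers": 1}, {"x": 0, "y": 6.2, "z": -13.2, "rx": 0.09, "ry": 0, "rz": 0, "fingers": 1}, {"x": 0, "y": 6.2, "z": -13.2, "rx": 0.09, "ry": 0, "rz": 0, "fingers": 1}]'

```text
time_s: 12.58
tool_pos: [0.5133, 0.0881, 0.2025]
tool_rot: [-170.8, 0.0, 70.5]
force: [-3.2, 0.7, -2.1]
grip_width: 0.0089
grasp_force: 45.0
```

Run:
```python
from h import *
s=vision.read_camera("scene")
cv2.imwrite("pics/s2.png",cv2.resize(s["image"][120:270,170:380,::-1],None,fx=3.5,fy=3.5,interpolation=2))
P=[]
for a in(0,.1,.16,.25):
    x=.09-.185*np.cos(a); z=.127+.185*np.sin(a)
    P+=[[x,.13,z],[x,-.13,z]]
print(((proj(s,box2w((.5464,.0232),-.34,P))-[170,120])*3.5).round(0).tolist())
```

```text
[[207.0, 322.0], [600.0, 247.0], [205.0, 299.0], [604.0, 224.0], [204.0, 283.0], [606.0, 210.0], [202.0, 259.0], [607.0, 186.0]]
```

View pics/s2.png

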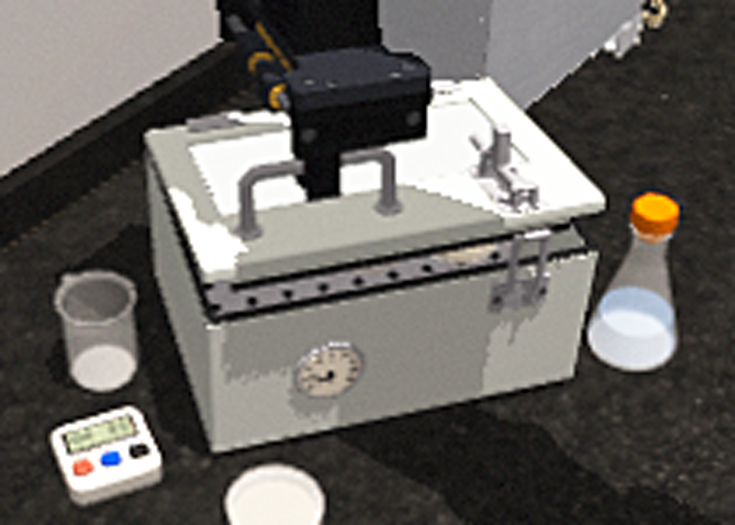

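The picture shows the lid ajar, its lower front edge from about (203,283) to (604,215), which fits 0.15–0.16 rad. The fingers are on the bar, the bolt is back, and the things beside the box have not moved. I'm handing the job in.

```bash
python3 -c "
from cell import workorder
print(workorder.sign_off())"
```

```text
the job is handed in; nothing more can be done
None
```

The job is handed in: the bolt is drawn back about 26 mm, the seal has let go, and the gripper is holding the lid by its bar handle, steady at about 0.16 rad (front edge about 3 cm up); no verdict was returned.

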